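Move the battery pack from the charger to the viewing light

TASK

The battery pack is charged: press the charger's catch button so that the pack springs loose, slide it out, and slide it into the dovetail of the viewing light until it is fully home and the catch clicks up behind it, then let go. Work gently: stop pushing when you feel the end, never force a button or ram the pack against a dock. Leave the jar, dish and beaker where they stand.

Things in the scene. Friction and masses are not known exactly. Their poses are not given: they have to be found in the camera images.
- pack_center (a point): centre, half-way up, of the loose grey battery pack, 70 long (x) x 49 x 58 mm high, 0.2 to 0.39 kg; starts latched in the charger, x along the charger's x. Upwards: dovetail foot 10 mm high (49 wide below, 40 above), body 38 wide up to 28 mm, then in the middle a grip rib 42 long (x) x 14 wide (y) x 30 high with dark grooves, from 1 below to 29 mm above this point
- charger: battery charger, fixed: white dock, with a white box 62 x 120 x 60 mm high behind its end stop (x = 84 to 146 mm). Origin at bench height under the middle of its channel's mouth; x = the way a pack slides in, z up. Its channel, catch, button and ejector are those of the light_base in shape, size and place
- charger_button (a point): top centre of the charger's square steel catch button, 18 x 18 mm, 44 mm above the bench, at x = -6, y = -60 mm of the charger. Goes straight down 8 mm; spring 1 to 2 N, up to 5 N more while a pack leans on the wedge. From 6 mm on the pack is free and the ejector drives it about 14 mm out, over the wedge; it cannot latch again and is pulled out by its rib
- charger_catch (a joint): travel (m) of the charger's catch: 0 = up (latching), grows as the button is pressed or a pack rides over the wedge, 0.008 = fully down; springs back
- light_base: viewing light, fixed: grey dock before a flat grey light box 165 x 200 mm, 54 high with its white panel (x = 85 to 250). Origin at bench height under the middle of its channel's mouth; x = the way a pack slides in, z up. Channel floor 20 mm above the bench, flat from x = -85 (apron before the mouth) to the end stop. Latched, the pack's centre is at x = 33, y = 0, z = 49 mm
- light_base_mouth (a point): middle of the channel floor at the mouth (x = 0, z = 20 mm of the light_base). From here inwards two aluminium rails, 10 mm high inside, 14 outside, lean over the pack's foot by 30 degrees, 1.5 mm play each side. Outwards two fences, 10 mm high, flare from 27.5 mm off the middle here to 37.5 mm at x = -22. A pack's foot is clear of the rails with its centre at x below -37
- light_base_catch_top (a point): top of the catch: a steel wedge 14 mm wide in mid-channel, rising from x = -15 mm of the light_base to 6 mm above the floor, upright face at x = -2. One piece with a button 60 mm to its right (-y). A pack pushed in rides it down (a few N); it clicks up behind the pack's rear end
- light_base_stop (a point): foot of the solid end stop (x = 69.5, z = 20 mm of the light_base), 26 mm high, 1.5 mm beyond the front of a latched pack. A spring ejector in it stands 16 mm out when empty and pushes the pack outwards, with 4 N when first met and 6 N when home
- light_base_catch (a joint): travel (m) of the viewing light's catch: 0 = up (latching), grows as its button is pressed or a pack rides over the wedge, 0.008 = fully down; springs back
- jar: bystander: closed glass jar, 60 mm wide and 85 high, standing between the docks; origin under its centre
- dish: bystander: closed clear culture dish, 84 mm wide and 16 high, on the light's viewing panel; origin under its centre
- beaker: bystander: open glass beaker, 70 mm wide and 95 high, towards the left edge of the bench; origin under its centre

How it is judged:
On the way, in this order (a step that is already met when the one before it is completed fails the run):
1. the charger's catch is pressed while the pack is still in its channel (value of joint charger_catch above 0.0055 m and x of pack_center in the frame of charger between 0 and 0.036 m), for 0.05 s.
2. the pack has been slid out of the charger's channel (horizontal distance between pack_center and charger above 0.05 m), for 0.1 s.
At the end, for the whole second after the job is handed in: the pack sits in the viewing light's channel, its centre 31 to 36 mm past the mouth, within 3 mm of the channel's middle, on its floor (46 to 53 mm above the bench at its centre) and along it within 0.07 rad, with the light's catch up behind it (under 2 mm down) (x of pack_center in the frame of light_base between 0.031 and 0.036 m and y of pack_center in the frame of light_base between -0.003 and 0.003 m and z of pack_center in the frame of light_base between 0.046 and 0.053 m and angle between the x axis of pack_center and the x axis of light_base, either way round below 0.07 rad and value of joint light_base_catch below 0.002 m); the robot touches nothing.
It fails at once if the pack is pressed on the viewing light with more than 45 N (contact force between pack and light_base above 45 N).
It fails at once if the pack is pressed on the charger with more than 45 N (contact force between pack and charger above 45 N).
It fails at once if the robot itself presses on the charger, the viewing light or their buttons with more than 30 N (contact force between the fingers and charger above 30 N or contact force between the fingers and light_base above 30 N).
It fails at once if the jar, the dish or the beaker is shifted by more than 30 mm (distance of any of jar, dish, beaker from where it was at the start of the episode above 0.03 m).
It also fails if it takes over 72 s, if anything falls off the work surface, if the arm or the gripper's body presses on something with over 40 N, if the wrist force passes 120 N, or if a joint passes its speed limit or range.

ROBOT

A 7-joint arm with a two-finger parallel gripper is mounted at the origin on the work surface. World frame = base frame: x ahead of the robot, y to its left, z up, the work surface at z = 0. Lengths are in m, angles in rad, forces in N, time in s.
With the tool pointing down it reaches from about 0.4 to 0.85 m from the base axis. Payload 10.4 kg.
Tool frame: the origin (TCP) lies between the finger pads; the fingertips stand 22 mm ahead of it and the grasp point (between the pads) lies 3 mm ahead of it (r.nose_length is the distance from the TCP to the fingertips, in m); z points along the fingers, y is the line along which they close (so a half turn about z gives the same grasp; the last joint's range is limited). The gripper opens to 87 mm and grips with 3 to 60 N. Pads are 19 mm wide; open, the fingers measure 117 mm over their backs; the gripper's body (75 mm by 190 mm) begins 51 mm behind the grasp point.
Start: joints at [1.314, 0.332, -0.065, 1.46, 0.022, 1.35, -0.088], TCP at [0.145, -0.608, 0.245] pointing down, gripper open.
Joint ranges: [-2.6, 2.6], [-0.5, 2.12], [-1.47, 1.34], [0.16, 2.42], [-1.27, 4.41], [0.06, 2.06], [-2.6, 2.6]. Speed limits (rad/s): [2.22, 2.22, 2.79, 2.79, 3.14, 3.14, 3.14].

INTERFACE

Orientations are given as a unit quaternion [x, y, z, w].
In Python, from bench import readout, cams, r gives the robot as it stands. The module is installed in compiled form; this text tells all that it offers.
- The arm moves only by the tool step_arm, never from a script. Its argument "deltas" is a list that holds one entry, the list of rows, each a list of 7 numbers: the turn, a rotation vector about the tool's x, y, z in rad, then the shift along the tool's x, y, z in m, then the opening in per cent of the stroke, from 0 (shut) to 100 (fully open). A call has 1 to 20 rows; each row is the pose to reach, as a shift and turn from the pose commanded when the call began, along the tool's axes at that moment; what a row does not reach only later rows make up. A row lasts 1/8 s, in which the tool goes at most 62.5 mm and 10.7 degrees, less where a joint would pass 70% of its speed; a pose out of reach is approached as far as the arm can. A call with a gripper value outside its range is refused whole. The fingers move at their own pace and stop on an object; "squeeze" is the grip in N (left out, the last holds). Time passes only in rows, so rows that repeat a pose let the fingers close. It gives the time, the measured TCP pose, the force, the opening and the grip force at its end, in the units of the state.
- readout.read_state(): the state, without advancing time (a new reading comes with each control period).
- cams.camera(name): name is "scene" or "top"; returns a dict with "img" (400x640x3 uint8, red, green, blue), "fx", "fy", "cx", "cy" (pixels), "k1" (the pictures are not rectified: a ray, as slopes to the right and down, at radius r is drawn at 1 + k1 r^2 times it, then the intrinsics apply), "origin" and "rotation" of the camera in the world. Camera axes: x right, y up, looking along -z (the intrinsics and any distortion apply to the point x, -y, -z); pixel columns grow to the right and rows downward; lengths in m; the calibration is good to about 2 mm. A picture is of the moment at which its call begins. There is no depth.
- r.close_job(): hands the job in; it is judged then, once.
The state is a dict: "time": time; "joint_positions": joint angles; "joint_vel": joint speeds; "joint_torque": joint torques, N m; "ee_pos": TCP position; "eef_rot": TCP orientation; "ft_force": force on the tool from outside, world axes, zero at the start; "torque": the same for the moment, N m; "width": finger opening in m; "grip_force": force on a finger pad.
Only numpy, scipy, OpenCV 4.12 (cv2) and the standard library are available. Lean on these libraries where they do the work, as an engineer would, in place of code of your own. Each camera call takes 0.05 s, during which the arm holds its last target. There are 200 camera calls.

## Working session

There is one attempt and no reset: what is moved stays moved. The work goes in short steps, Python scripts to look and compute and a tool call to move; the robot and the scene stay as the last step left them, time stands still between calls to the robot, and variables do not carry over. Pictures are saved under pics/ and viewed, at most 10 in all, crops included, and the job is handed in when it is done.

Besides the shell and the picture viewer there is one more tool, called after ">>>" as name(argument=value, ...), one argument or row to a line, values as JSON. step_arm: Moves the arm, as the interface text tells. Its arguments: {"type":"object","properties":{"deltas":{"type":"array"},"squeeze":{"type":"number"}},"required":["deltas"]}

```bash
mkdir -p pics
cat > h.py <<'E'
import numpy as np, cv2
from bench import readout, cams, r
def K(c): return np.array([[c['fx'],0,c['cx']],[0,c['fy'],c['cy']],[0,0,1.]])
def und(c,uv):
    uv=np.atleast_2d(np.float64(uv)).reshape(-1,1,2)
    return cv2.undistortPoints(uv,K(c),np.array([c['k1'],0,0,0.]))[:,0]
def ray(c,uv):
    p=und(c,uv); d=np.c_[p[:,0],-p[:,1],-np.ones(len(p))]
    return d@np.array(c['rotation']).T
def onz(c,uv,z):
    d=ray(c,uv); o=np.array(c['origin']); return o+d*((z-o[2])/d[:,2])[:,None]
def proj(c,P):
    q=(np.atleast_2d(P)-np.array(c['origin']))@np.array(c['rotation'])
    s=np.c_[q[:,0]/-q[:,2],-q[:,1]/-q[:,2]]; s*=1+c['k1']*(s**2).sum(1)[:,None]
    return s*[c['fx'],c['fy']]+[c['cx'],c['cy']]
E
python3 - <<'E'
from h import *
for n in('top','scene'):
    c=cams.camera(n); cv2.imwrite(f'pics/{n}0.png',c['img'][...,::-1]); print(n,{k:np.round(v,4).tolist() for k,v in c.items() if k!='img'})
s=readout.read_state();print({k:np.round(v,3).tolist() for k,v in s.items()})
E
```

```text
top {'fx': 424.1695, 'fy': 424.1695, 'cx': 315.2745, 'cy': 196.0271, 'k1': -0.0475, 'origin': [0.4586, 0.0606, 1.1044], 'rotation': [0.0313, -0.038, -0.7027, 0.7098]}
scene {'fx': 416.2758, 'fy': 416.2758, 'cx': 310.0433, 'cy': 204.8848, 'k1': 0.0273, 'origin': [1.3775, -0.3121, 0.938], 'rotation': [0.3326, 0.2013, 0.4987, 0.7747]}
{'time': 0.1, 'joint_positions': [1.314, 0.333, -0.065, 1.461, 0.022, 1.35, -0.089], 'joint_vel': [0.001, -0.001, -0.0, -0.001, -0.001, -0.0, -0.001], 'joint_torque': [0.001, -62.455, 0.024, -39.072, -0.062, 0.037, 0.0], 'ee_pos': [0.145, -0.608, 0.244], 'eef_rot': [0.993, 0.117, -0.0, -0.001], 'ft_force': [0.649, -0.264, -0.232], 'torque': [0.007, -0.029, -0.043], 'grip_force': 0.0, 'width': 0.087}
```

View pics/top0.png

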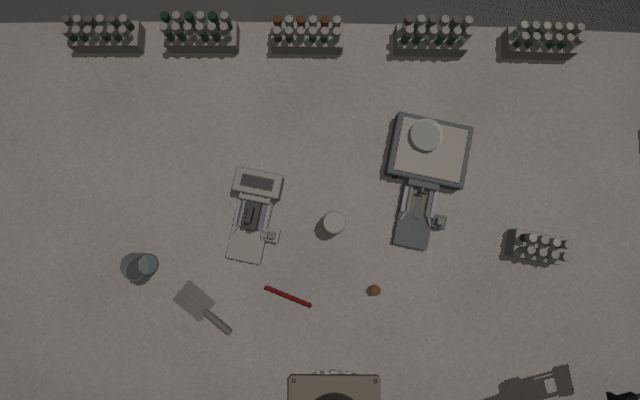

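View pics/scene0.png

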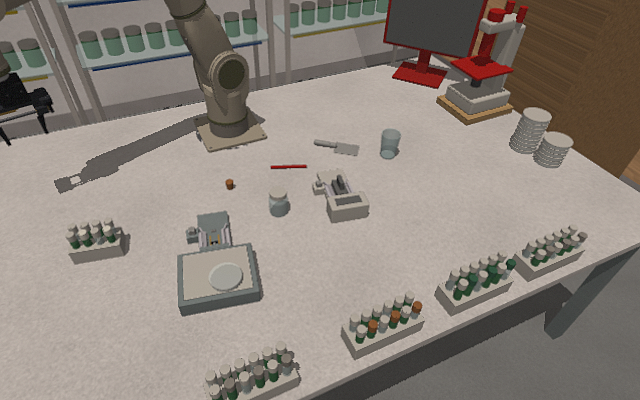

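Top view: charger at about (255,215), white box top (257,183), its button (271,236). The light's box is at (430,150), dock mouth about (418,215), its button (439,222). The jar is at (333,222), between the docks. Next I'll enlarge both docks.

```bash
sed -i "s/^def K/from scipy.spatial.transform import Rotation as R\n_cam=cams.camera\ndef cam(n):\n    c=dict(_cam(n)); c['rotation']=R.from_quat(c['rotation']).as_matrix(); return c\ndef K/" h.py
python3 - <<'E'
from h import *
c=cam('top');im=c['img'][105:270,220:480,::-1]
im=cv2.resize(im,None,fx=3,fy=3,interpolation=cv2.INTER_CUBIC)
im=np.clip(im*1.5,0,255).astype('uint8')
cv2.imwrite('pics/crop0.png',im)
c2=cam('scene');im=c2['img'][165:315,170:380,::-1]
cv2.imwrite('pics/crop1.png',np.clip(1.3*cv2.resize(im,None,fx=3.8,fy=3.8,interpolation=cv2.INTER_CUBIC),0,255).astype('uint8'))
print(onz(c,[[440,220],[271,236]],.044))
E
```

```text
[[ 0.50562805 -0.26329599  0.044     ]
 [ 0.4617787   0.16034602  0.044     ]]
```

View pics/crop0.png

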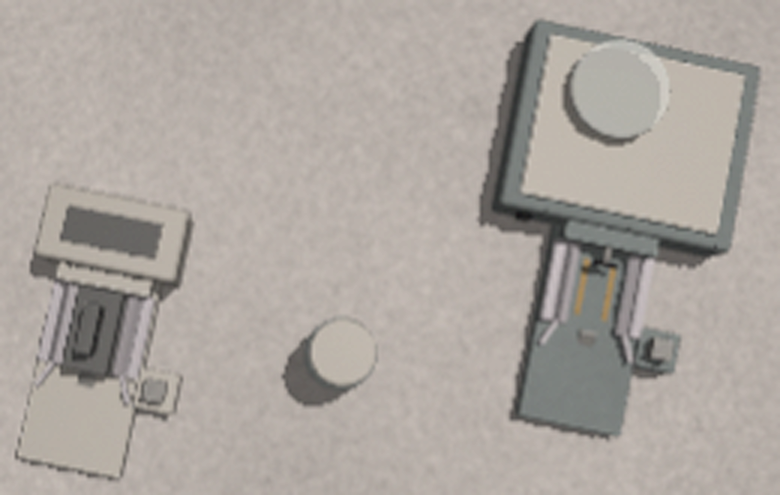

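View pics/crop1.png

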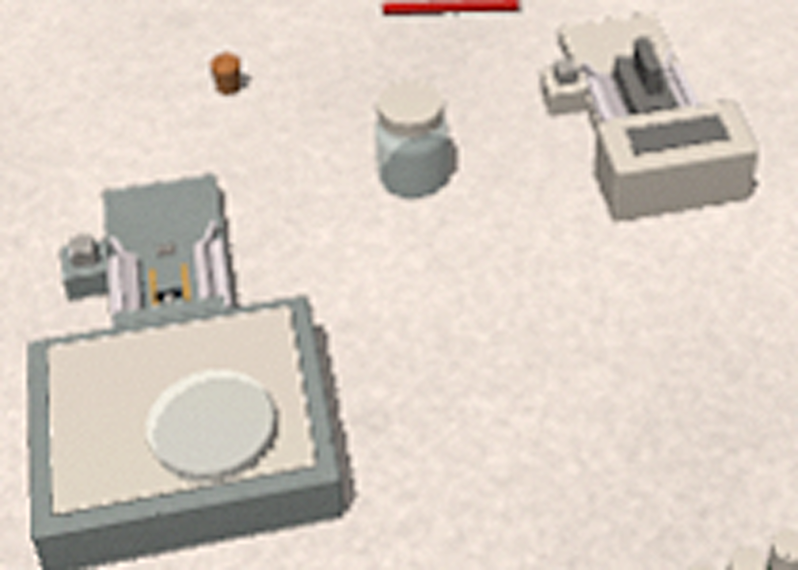

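The crops show these features, which I'll fit as rigid poses over both views:
- **Top crop, light:** box corners (540,22), (758,68), (722,250), (503,207) and button (657,348).
- **Top crop, charger:** box corners (50,183), (190,210), (180,284), (37,262), button (154,391) and rib top (92,318).
- **Scene crop:** buttons (83,243) for the light and (567,68) for the charger.

```bash
cat > fit.py <<'E'
from h import *
from scipy.optimize import least_squares
T=cam('top');S=cam('scene')
t=lambda u,v:(T,(220+(u-1)/3,105+(v-1)/3)); s=lambda u,v:(S,(170+(u-1.4)/3.8,165+(v-1.4)/3.8))
L=[((250,100,54),t(540,22)),((250,-100,54),t(758,68)),((85,-100,54),t(722,250)),((85,100,54),t(503,207)),((-6,-60,44),t(657,347)),
((85,-100,54),s(30,345)),((85,100,54),s(305,300)),((250,100,54),s(343,482)),((250,-100,54),s(38,545)),((-6,-60,44),s(83,243))]
C=[((146,60,60),t(50,183)),((146,-60,60),t(190,210)),((84,-60,60),t(180,284)),((84,60,60),t(37,262)),((-6,-60,44),t(154,390)),
((84,-60,60),s(597,135)),((84,60,60),s(722,100)),((146,60,60),s(756,150)),((146,-60,60),s(614,180)),((-6,-60,44),s(567,66))]
def pose(p,X):
    X=np.array(X)/1000; a=p[2]; return np.c_[p[0]+np.cos(a)*X[:,0]-np.sin(a)*X[:,1],p[1]+np.sin(a)*X[:,0]+np.cos(a)*X[:,1],X[:,2]]
for n,D,g in(('light',L,(.5,-.2,-.1)),('charger',C,(.45,.2,-.1))):
    X=[d[0] for d in D]
    f=lambda p:np.concatenate([proj(d[1][0],q)[0]-d[1][1] for d,q in zip(D,pose(p,X))])
    o=least_squares(f,g,loss='soft_l1'); print(n,o.x.round(4)); print(f(o.x).reshape(-1,2).round(1).tolist())
    print('button',pose(o.x,[(-6,-60,44)]).round(4),'latched pack',pose(o.x,[(33,0,49)]).round(4))
E
python3 fit.py; python3 -c "
from h import *
c=cam('top')
print('jar',onz(c,[[333.7,222]],.085),'rib top',onz(c,[[220+91/3,105+320/3]],.078))"
```

```text
light [ 0.5226 -0.2051 -0.2003]
[[-2.1, -3.0], [1.4, -1.8], [2.5, 0.1], [-2.0, -2.2], [1.1, -0.0], [-0.6, -2.4], [1.3, -2.8], [0.1, -1.9], [-2.1, -2.9], [0.2, 0.2]]
button [[ 0.5048 -0.2627  0.044 ]] latched pack [[ 0.5549 -0.2117  0.049 ]]
charger [ 0.4813  0.2155 -0.1776]
[[-0.0, -0.1], [0.5, -0.2], [-1.0, -0.5], [-0.8, -2.2], [1.2, 0.1], [-1.6, -3.5], [2.1, -0.4], [0.1, -0.2], [-0.3, -1.5], [-1.7, -0.1]]
button [[0.4648 0.1575 0.044 ]] latched pack [[0.5138 0.2097 0.049 ]]
jar [[0.49665409 0.00662566 0.085     ]] rib top [[0.51983286 0.20833876 0.078     ]]
```

Residuals of 2–3 px are too coarse, so I'll take the close dock features at higher magnification.

Run:
```python
from h import *
T=cam('top');g=T['img'][...,::-1]
a=g[165:265,387:452];b=g[163:263,225:290]
im=np.hstack([cv2.resize(x,None,fx=6,fy=6,interpolation=cv2.INTER_CUBIC) for x in(a,b)])
cv2.imwrite('pics/crop2.png',np.clip(im*1.6,0,255).astype('uint8'))
```

```text
(no output)
```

View pics/crop2.png

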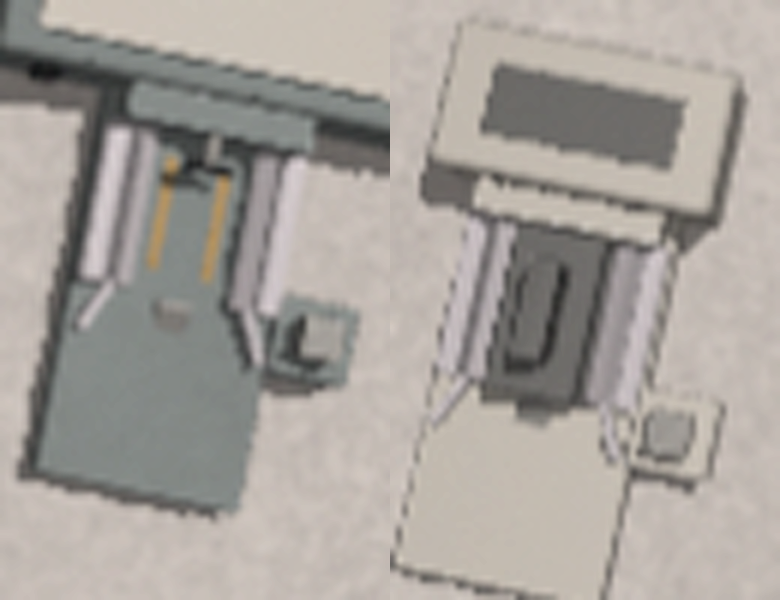

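Enlarged top view. For the light: stop edge midpoint (220,131), apron end midpoint (139,493), wedge (172,305) to (170,327), button (319,334). For the charger: stop edge midpoint (568,224), apron end midpoint (498,584), button (668,433). I'll fit on these dock features, since the box outlines fit poorly.

```bash
cat > fit2.py <<'E'
from h import *
exec(open('fit.py').read().split('for n,D,g')[0])
a=lambda u,v:(T,(387+(u-2.5)/6,165+(v-2.5)/6)); b=lambda u,v:(T,(225+(u-392.5)/6,163+(v-2.5)/6))
L2=[((-85,0,20),a(139,493)),((69.5,0,46),a(220,131)),((-6,-60,44),a(319,334)),((0,0,33),a(183,297)),((-2,0,26),a(173,305)),((-6,-60,44),s(83,241))]
C2=[((-85,0,20),b(498,584)),((69.5,0,46),b(568,224)),((-6,-60,44),b(668,433)),((0,0,33),b(537,387)),((84,60,60),b(430,160)),((84,-60,60),b(718,222)),((146,60,60),b(460,22)),((146,-60,60),b(742,78)),((-6,-60,44),s(567,66)),((33,0,78),b(530,312))]
res={}
for n,D,g in(('light',L2,(.5,-.2,-.1)),('charger',C2,(.45,.2,-.1))):
    X=[d[0] for d in D]
    f=lambda p:np.concatenate([proj(d[1][0],q)[0]-d[1][1] for d,q in zip(D,pose(p,X))])
    o=least_squares(f,g,loss='soft_l1'); res[n]=o.x; print(n,o.x.round(4)); print(f(o.x).reshape(-1,2).round(1).tolist())
    print('button',pose(o.x,[(-6,-60,44)]).round(4),'latched pack',pose(o.x,[(33,0,49)]).round(4))
E
python3 fit2.py
python3 - <<'E'
from h import *
T=cam('top');im=T['img'].astype(int)
# panel edges of light: line yaw
hsv=cv2.cvtColor(T['img'],cv2.COLOR_RGB2HSV)
m=np.zeros(im.shape[:2],'uint8');m[113:190,388:474]=1
w=((im[...,0]>im[...,2]+4)&(im[...,0]>120)&(m>0)).astype('uint8')
n,l,st,_=cv2.connectedComponentsWithStats(w);print(st[:6].tolist())
k=1+np.argmax(st[1:,4]);cn=max(cv2.findContours((l==k).astype('uint8'),0,1)[0],key=cv2.contourArea)
rc=cv2.minAreaRect(cn);bx=cv2.boxPoints(rc);P=onz(T,bx,.054);print(rc,P.round(4).tolist(),P.mean(0))
for i in range(4):d=P[(i+1)%4]-P[i];print(np.hypot(*d[:2]).round(4),np.arctan2(d[1],d[0]).round(4))
E
```

```text
light [ 0.521  -0.2067 -0.1934]
[[-0.5, 0.1], [-0.6, 0.3], [0.7, 0.6], [-0.6, -0.1], [0.3, -0.6], [-0.5, 0.6]]
button [[ 0.5036 -0.2644  0.044 ]] latched pack [[ 0.5534 -0.213   0.049 ]]
charger [ 0.4819  0.2179 -0.1961]
[[-0.4, 0.9], [-0.2, 0.5], [0.2, 0.2], [-0.3, 0.7], [-0.3, 0.0], [-1.0, -0.4], [0.3, -1.2], [0.3, -0.7], [-1.0, -0.4], [1.1, -0.6]]
button [[0.4643 0.1602 0.044 ]] latched pack [[0.5143 0.2114 0.049 ]]
[[0, 0, 640, 400, 252858], [388, 113, 6, 5, 25], [415, 113, 10, 3, 18], [425, 113, 20, 7, 73], [446, 113, 3, 3, 5], [451, 113, 11, 5, 19]]
((431.3653869628906, 148.67308044433594), (66.09114074707031, 53.73582458496094), 11.309932708740234) [[0.6334, -0.1452, 0.054], [0.7698, -0.1737, 0.054], [0.7388, -0.3402, 0.054], [0.6025, -0.3092, 0.054]] [ 0.68614125 -0.24210679  0.054     ]
0.1393 -0.2059
0.1694 -1.7552
0.1397 2.9179
0.1669 1.3845
```

```bash
cat >> h.py <<'E'
Lp=np.array([.521,-.2067,-.196]); Cp=np.array([.4819,.2179,-.194])
def loc(p,x,y=0):
    return p[0]+np.cos(p[2])*x-np.sin(p[2])*y, p[1]+np.sin(p[2])*x+np.cos(p[2])*y
def inv(p,P):
    d=np.array(P[:2])-p[:2]; c,s=np.cos(p[2]),np.sin(p[2]); return np.array([c*d[0]+s*d[1],-s*d[0]+c*d[1]])
def delta(pos,yaw,s=None):
    s=s or readout.read_state(); q=R.from_quat(s['eef_rot'])
    t=R.from_euler('z',yaw)*R.from_euler('x',np.pi)
    return np.r_[(q.inv()*t).as_rotvec(), q.inv().apply(np.array(pos)-s['ee_pos'])].round(4).tolist()
E
python3 - <<'E'
from h import *
for w in [(.45,-.25,.25),(*loc(Cp,-.006,-.06),.16),(*loc(Cp,-.006,-.06),.085)]: print(np.round(w,4),delta(w,Cp[2]))
E
```

```text
[ 0.45 -0.25  0.25] [0.0, -0.0, 0.4278, 0.3798, -0.2775, -0.0054]
[0.4644 0.1602 0.16  ] [0.0, -0.0, 0.4278, 0.4889, -0.6732, 0.0845]
[0.4644 0.1602 0.085 ] [0.0, -0.0, 0.4278, 0.4889, -0.6732, 0.1595]
```

>>> step_arm(
  deltas=[
    [[0,0,0.15,0.05,-0.036,0,100],[0,0,0.3,0.1,-0.073,0,0],[0,0,0.428,0.15,-0.11,0,0],[0,0,0.428,0.2,-0.146,0,0],[0,0,0.428,0.25,-0.183,0,0],[0,0,0.428,0.3,-0.22,0,0],[0,0,0.428,0.34,-0.25,0,0],[0,0,0.428,0.38,-0.29,0,0],[0,0,0.428,0.4,-0.34,0,0],[0,0,0.428,0.415,-0.39,0.01,0],[0,0,0.428,0.43,-0.44,0.02,0],[0,0,0.428,0.445,-0.49,0.035,0],[0,0,0.428,0.46,-0.54,0.05,0],[0,0,0.428,0.47,-0.59,0.065,0],[0,0,0.428,0.48,-0.63,0.075,0],[0,0,0.428,0.489,-0.673,0.085,0],[0,0,0.428,0.489,-0.673,0.1,0],[0,0,0.428,0.489,-0.673,0.13,0],[0,0,0.428,0.489,-0.673,0.15,0],[0,0,0.428,0.489,-0.673,0.15,0]],
  ],
)

```text
time: 3.05
ee_pos: [0.4638, 0.1588, 0.0933]
eef_rot: [0.995, -0.097, -0.001, 0.001]
ft_force: [-1.0, 0.6, -0.5]
width: 0.0004
grip_force: 0.0
```

Run:
```python
from h import *
s=readout.read_state(); print({k:np.round(v,3).tolist() for k,v in s.items()})
print(delta((*loc(Cp,-.006,-.06),.068),Cp[2]))
T=cam('top');S=cam('scene')
a=T['img'][150:270,210:300,::-1];b=S['img'][150:240,290:380,::-1]
im=np.hstack([cv2.resize(a,(420,560),interpolation=2),cv2.resize(b,(380,380),interpolation=2)[:,:] if 0 else cv2.copyMakeBorder(cv2.resize(b,(375,375),interpolation=2),0,185,0,0,0)])
cv2.imwrite('pics/p1.png',np.clip(im*1.5,0,255).astype('uint8'))
```

```text
{'time': 3.05, 'joint_positions': [0.248, 0.27, -0.741, 1.947, 0.214, 1.007, -2.357], 'joint_vel': [0.003, -0.027, -0.013, -0.035, -0.015, 0.021, 0.01], 'joint_torque': [-0.266, -41.824, -5.952, -32.039, 0.313, -0.492, -0.233], 'ee_pos': [0.464, 0.159, 0.093], 'eef_rot': [0.995, -0.097, -0.001, 0.001], 'ft_force': [-1.005, 0.551, -0.546], 'torque': [-0.006, 0.031, 0.038], 'grip_force': 0.0, 'width': 0.0}
[0.0014, 0.0025, -0.001, 0.0005, -0.0015, 0.0253]
```

View pics/p1.png

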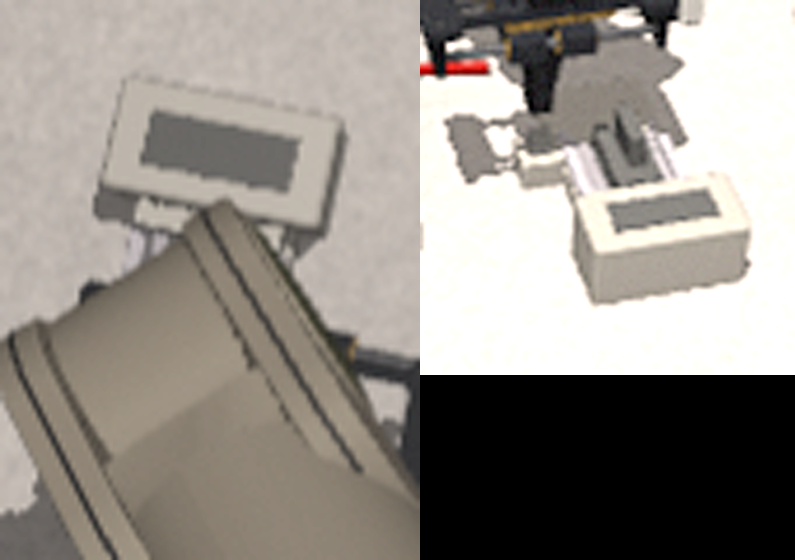

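The scene view shows the closed fingertips (540,100) straight above the steel button (540,137), so I'll descend and press slowly.

>>> step_arm(
  deltas=[
    [[0,0,0,0,-0.001,0.012,0],[0,0,0,0,-0.001,0.024,0],[0,0,0,0,-0.001,0.026,0],[0,0,0,0,-0.001,0.0275,0],[0,0,0,0,-0.001,0.029,0],[0,0,0,0,-0.001,0.0305,0],[0,0,0,0,-0.001,0.031,0]],
  ],
)

```text
time: 4.03
ee_pos: [0.4649, 0.161, 0.0637]
eef_rot: [0.995, -0.097, 0.0, -0.0]
ft_force: [-1.5, 0.3, 3.4]
width: 0.0002
grip_force: 1.4
```

>>> step_arm(
  deltas=[
    [[0,0,0,0,0,0.0015,0],[0,0,0,0,0,0.0028,0],[0,0,0,0,0,0.0038,0],[0,0,0,0,0,0.0046,0],[0,0,0,0,0,0.005,0],[0,0,0,0,0,0.005,0]],
  ],
)

```text
time: 4.78
ee_pos: [0.4649, 0.161, 0.0585]
eef_rot: [0.995, -0.097, 0.0, -0.0]
ft_force: [0.4, 0.7, 1.8]
width: 0.0002
grip_force: 0.9
```

Force dropped to 1.8 N at 7.5 mm of travel, so the pack is loose. I'll raise, move over the rib with the fingers open, and check.

>>> step_arm(
  deltas=[
    [[0,0,0,0,0,0,0],[0,0,0,0,0,-0.02,0],[0,0,0,0,0,-0.06,50],[0,0,0,0.008,-0.02,-0.064,50],[0,0,0,0.016,-0.04,-0.064,50],[0,0,0,0.024,-0.06,-0.064,50],[0,0,0,0.024,-0.06,-0.064,50],[0,0,0,0.024,-0.06,-0.05,50],[0,0,0,0.024,-0.06,-0.05,50]],
  ],
)

```text
time: 5.9
ee_pos: [0.4988, 0.2138, 0.1069]
eef_rot: [0.995, -0.097, -0.001, 0.001]
ft_force: [0.5, -0.2, -0.1]
width: 0.0435
grip_force: 0.0
```

Run:
```python
from h import *
s=readout.read_state(); print(np.round(s['joint_positions'],3), inv(Cp,s['ee_pos']),s['ee_pos'])
print(delta((*loc(Cp,.019,0),.074),Cp[2]))
S=cam('scene')
print(proj(S,[(*loc(Cp,.019+dx,dy),.078) for dx,dy in((-.021,-.007),(.021,-.007),(.021,.007),(-.021,.007))]).round(1).tolist())
b=S['img'][140:230,300:390,::-1]
cv2.imwrite('pics/p2.png',cv2.resize(b,(585,585),interpolation=2))
```

```text
[ 0.141  0.372 -0.741  1.804  0.282  1.077 -2.468] [ 0.01741242 -0.00078822] [0.49883383 0.2137697  0.10689648]
[0.002, 0.0021, -0.0009, 0.0017, -0.0009, 0.0329]
[[334.4, 172.1], [338.1, 180.5], [342.4, 179.8], [338.6, 171.5]]
```

View pics/p2.png

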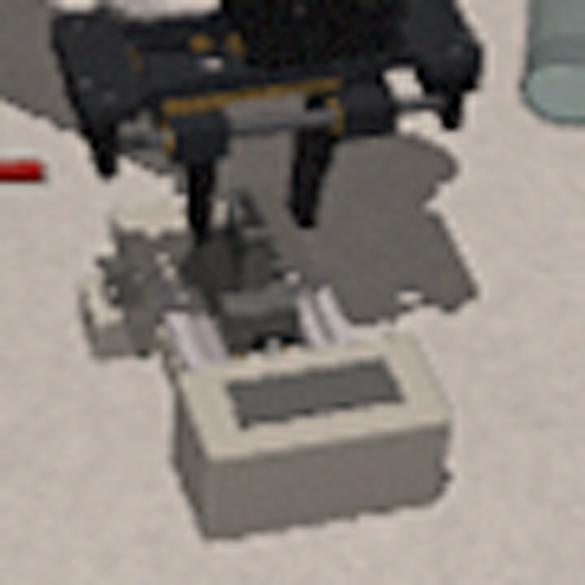

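The scene view shows the pack out about 14 mm (front end clear of the stop) and its rib (245,225) between the open fingers. I'll descend and grip.

>>> step_arm(
  deltas=[
    [[0,0,0,0.0015,-0.001,0.015,50],[0,0,0,0.0015,-0.001,0.028,50],[0,0,0,0.0015,-0.001,0.033,50],[0,0,0,0.0015,-0.001,0.033,50],[0,0,0,0.0015,-0.001,0.033,5],[0,0,0,0.0015,-0.001,0.033,5],[0,0,0,0.0015,-0.001,0.033,5],[0,0,0,0.0015,-0.001,0.033,5],[0,0,0,0.0015,-0.001,0.033,5]],
  ],
  squeeze=25,
)

```text
time: 7.08
ee_pos: [0.5017, 0.216, 0.0756]
eef_rot: [0.995, -0.097, 0.0, -0.0]
ft_force: [0.2, 0.6, -0.3]
width: 0.0138
grip_force: 25.0
```

>>> step_arm(
  deltas=[
    [[0,0,0,-0.005,0,0,5],[0,0,0,-0.012,0,0,5],[0,0,0,-0.02,0,0,5],[0,0,0,-0.028,0,0,5],[0,0,0,-0.035,0,0,5]],
  ],
)

```text
time: 7.7
ee_pos: [0.4667, 0.2228, 0.0756]
eef_rot: [0.995, -0.097, 0.0, 0.0]
ft_force: [3.1, 0.3, 1.8]
width: 0.014
grip_force: 25.0
```

>>> step_arm(
  deltas=[
    [[0,0,0,-0.01,0,0,5],[0,0,0,-0.02,0,0,5],[0,0,0,-0.03,0,0,5],[0,0,0,-0.04,0,0,5],[0,0,0,-0.05,0,0,5],[0,0,0,-0.05,0,0,5],[0,0,0,-0.05,0,-0.01,5],[0,0,0,-0.05,0,-0.04,5],[0,0,0,-0.05,0,-0.07,5],[0,0,0,-0.05,0,-0.1,5],[0,0,0,-0.05,0,-0.12,5],[0,0,0,-0.05,0,-0.12,5]],
  ],
)

```text
time: 9.2
ee_pos: [0.4188, 0.2325, 0.1967]
eef_rot: [0.995, -0.097, 0.001, -0.0]
ft_force: [1.3, -0.9, -3.3]
width: 0.0138
grip_force: 25.0
```

Run:
```python
from h import *
s=readout.read_state(); print(np.round(s['joint_positions'],3), inv(Cp,s['ee_pos']),s['ee_pos'],s['ft_force'])
for z in(.195,.09): print(delta((*loc(Lp,-.06,0),z),Lp[2]))
```

```text
[ 0.165  0.106 -0.8    1.865  0.082  1.201 -2.427] [-0.06472442  0.00216622] [0.41880736 0.2325035  0.1966732 ] [ 1.30522139 -0.94158513 -3.25268072]
[-0.001, -0.002, 0.0014, 0.1252, 0.4111, 0.0015]
[-0.001, -0.002, 0.0014, 0.125, 0.4112, 0.1065]
```

>>> step_arm(
  deltas=[
    [[0,0,0,0.008,0.02,0,5],[0,0,0,0.02,0.06,0,5],[0,0,0,0.03,0.1,0,5],[0,0,0,0.043,0.14,0,5],[0,0,0,0.055,0.18,0,5],[0,0,0,0.067,0.22,0,5],[0,0,0,0.08,0.26,0,5],[0,0,0,0.09,0.3,0,5],[0,0,0,0.1,0.34,0,5],[0,0,0,0.108,0.375,0,5],[0,0,0,0.11,0.4,0.01,5],[0,0,0,0.11,0.411,0.04,5],[0,0,0,0.11,0.411,0.07,5],[0,0,0,0.11,0.411,0.1,5],[0,0,0,0.11,0.411,0.112,5],[0,0,0,0.11,0.411,0.112,5]],
  ],
)

```text
time: 11.2
ee_pos: [0.4462, -0.1919, 0.0827]
eef_rot: [0.995, -0.097, -0.001, -0.0]
ft_force: [0.2, 0.2, -2.0]
width: 0.0139
grip_force: 25.0
```

Run:
```python
from h import *
s=readout.read_state(); print(np.round(s['joint_positions'],3), inv(Lp,s['ee_pos']),s['ee_pos'],s['ft_force'],R.from_quat(s['eef_rot']).as_euler('xyz').round(4))
S=cam('scene');T=cam('top')
b=S['img'][185:265,165:265,::-1];a=T['img'][160:260,370:470,::-1]
cv2.imwrite('pics/p3.png',np.clip(1.3*cv2.resize(b,(800,600),interpolation=2,dsize=None) if 0 else 1.3*cv2.resize(b,(750,600),interpolation=2),0,255).astype('uint8'))
```

```text
[ 0.642  0.216 -0.359  1.983  0.092  0.96  -1.527] [-7.62605979e-02 -4.44669628e-05] [ 0.44619087 -0.19189206  0.0827279 ] [ 0.19439439  0.20765403 -2.0387784 ] [-3.141e+00  2.000e-03 -1.940e-01]
```

View pics/p3.png

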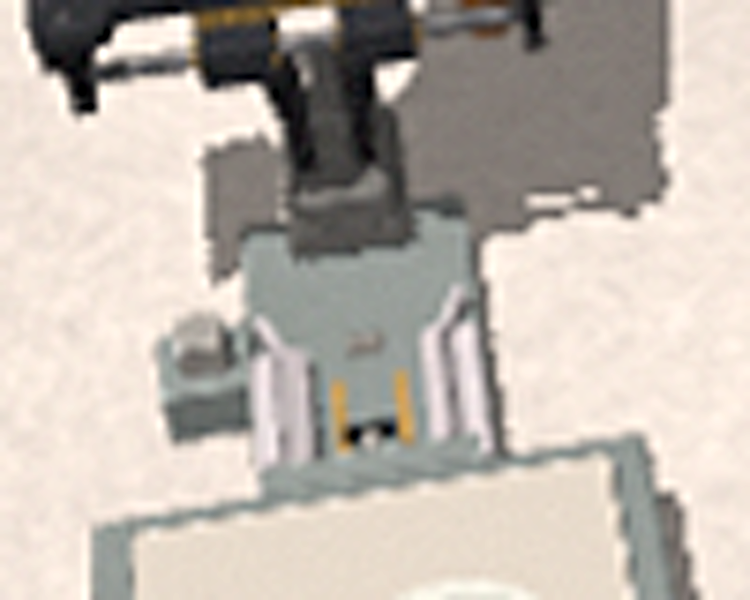

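The scene view shows the held pack's front lower edge (293,250) to (412,237), the wedge (366,343), and the contact strip tops (338,380) and (403,373). I'll compare these in the light's frame.

Run:
```python
from h import *
S=cam('scene')
f=lambda u,v:(165+(u-3.25)/7.5,185+(v-3.25)/7.5)
for n,u,v,z in(('packL',293,250,.027),('packR',412,237,.027),('wedge',366,343,.025),('cL',338,380,.02),('cR',403,373,.02),('apL',248,238,.02),('apR',468,208,.02),('fenL',260,322,.03),('fenR',464,288,.03),('rinL',285,352,.034),('rinR',438,328,.034),('btn',203,335,.044)):
    print(n,(inv(Lp,onz(S,[f(u,v)],z)[0])*1000).round(1))
```

```text
packL [-58.7 -23.8]
packR [-55.6  23.1]
wedge [-3.4  0.6]
cL [  9.1 -11.7]
cR [10.9 13. ]
apL [-76.5 -41.7]
apR [-74.4  46.5]
fenL [-18.9 -38.3]
fenR [-19.8  40.7]
rinL [  3.  -29.4]
rinR [ 3.3 29. ]
btn [ -3.2 -58.2]
```

Run:
```python
from h import *
S=cam('scene')
f=lambda u,v:(165+(u-3.25)/7.5,185+(v-3.25)/7.5)
g=lambda u,v:(300+(u-2.7)/6.5,140+(v-2.7)/6.5)
for n,u,v,z in(('bodytopL',300,200,.055),('bodytopR',385,180,.055),('ribtopmaybe',340,110,.085)): print(n,(inv(Lp,onz(S,[f(u,v)],z)[0])*1000).round(1))
for n,u,v,z in(('bodytop',265,300,.048),('bodytop2',260,285,.048),('ribfront',250,260,.06),('foot',265,335,.02)): print(n,(inv(Cp,onz(S,[g(u,v)],z)[0])*1000).round(1))
for x in(.041,.025): print(proj(S,[(*loc(Lp,-x,y),z) for z in (.027,.055) for y in (-.0245,.0245)]).round(1).tolist())
print([f(293,250),f(412,237),f(300,200),f(385,180)])
im=S['img'][205:225,200:225].astype(int).sum(2)//3
for i,r_ in enumerate(im):print(205+i,r_.tolist())
```

```text
bodytopL [-57.6 -16.8]
bodytopR [-61.6  16.6]
ribtopmaybe [-73.5   4.2]
bodytop [33.6  4.4]
bodytop2 [22.3  5.3]
ribfront [16.1  1.1]
foot [29.3  7.8]
[[203.7, 222.1], [220.4, 219.5], [202.2, 215.5], [219.2, 213.0]]
[[204.1, 225.9], [220.9, 223.3], [202.6, 219.4], [219.6, 216.7]]
[(203.63333333333333, 217.9), (219.5, 216.16666666666666), (204.56666666666666, 211.23333333333335), (215.9, 208.56666666666666)]
205 [98, 97, 87, 57, 21, 22, 26, 47, 54, 51, 54, 42, 27, 15, 20, 45, 48, 46, 65, 89, 99, 99, 96, 96, 96]
206 [96, 99, 88, 54, 21, 17, 16, 49, 52, 50, 54, 52, 36, 34, 27, 43, 46, 42, 62, 92, 98, 95, 96, 97, 93]
207 [98, 100, 89, 63, 27, 25, 30, 45, 54, 54, 49, 52, 48, 47, 42, 75, 68, 41, 62, 92, 97, 97, 95, 96, 95]
208 [95, 99, 102, 72, 44, 46, 47, 50, 53, 53, 50, 48, 48, 71, 85, 98, 77, 42, 53, 86, 98, 95, 94, 97, 96]
209 [96, 101, 99, 67, 49, 49, 50, 46, 45, 49, 44, 45, 69, 94, 98, 103, 79, 42, 49, 87, 96, 96, 96, 96, 96]
210 [99, 99, 78, 57, 49, 44, 74, 84, 85, 85, 90, 95, 101, 102, 94, 88, 65, 43, 44, 85, 103, 99, 100, 92, 87]
211 [97, 98, 115, 82, 80, 96, 103, 98, 88, 84, 83, 
[... 904 characters left out ...]
 112, 118, 127, 125, 124, 120, 120, 118, 120, 119]
220 [119, 120, 120, 124, 112, 104, 102, 102, 118, 124, 125, 126, 125, 122, 122, 123, 122, 124, 121, 122, 120, 119, 118, 121, 120]
221 [117, 116, 120, 122, 123, 123, 126, 123, 124, 122, 122, 121, 122, 119, 119, 121, 121, 122, 120, 120, 119, 120, 117, 121, 122]
222 [118, 118, 119, 119, 122, 120, 119, 121, 120, 120, 122, 119, 117, 118, 119, 120, 119, 120, 123, 122, 119, 120, 119, 120, 120]
223 [116, 117, 117, 117, 119, 118, 118, 120, 118, 120, 121, 119, 120, 119, 120, 119, 118, 121, 120, 121, 119, 119, 120, 120, 116]
224 [118, 118, 117, 118, 117, 117, 119, 117, 116, 118, 120, 119, 119, 119, 120, 118, 122, 121, 121, 119, 120, 119, 122, 117, 130]
```

The channel's middle is about 1 mm to +y of where the pack is held, and the pack sits about 10 mm back in the grip. I'll correct y, come forward a little, and lower onto the apron.

>>> step_arm(
  deltas=[
    [[0,0,0,0.008,-0.001,0,5],[0,0,0,0.016,-0.001,0,5],[0,0,0,0.02,-0.001,0.002,5],[0,0,0,0.02,-0.001,0.004,5],[0,0,0,0.02,-0.001,0.0055,5],[0,0,0,0.02,-0.001,0.0065,5],[0,0,0,0.02,-0.001,0.0065,5]],
  ],
)

```text
time: 12.28
ee_pos: [0.4665, -0.1951, 0.077]
eef_rot: [0.995, -0.097, -0.0, 0.0]
ft_force: [0.6, -0.1, -3.3]
width: 0.0139
grip_force: 25.0
```

>>> step_arm(
  deltas=[
    [[0,0,0,0,0,0.0008,5],[0,0,0,0.005,0,0.0008,5],[0,0,0,0.01,0,0.0008,5],[0,0,0,0.015,0,0.0008,5],[0,0,0,0.02,0,0.0008,5]],
  ],
)

```text
time: 12.9
ee_pos: [0.4867, -0.199, 0.0762]
eef_rot: [0.995, -0.097, 0.0, 0.0]
ft_force: [-0.2, 0.2, -2.9]
width: 0.0137
grip_force: 25.0
```

>>> step_arm(
  deltas=[
    [[0,0,0,0.003,0,0.0003,5],[0,0,0,0.006,0,0.0005,5],[0,0,0,0.009,0,0.0005,5],[0,0,0,0.012,0,0.0005,5],[0,0,0,0.015,0,0.0005,5]],
  ],
)

```text
time: 13.52
ee_pos: [0.5016, -0.202, 0.0759]
eef_rot: [0.995, -0.097, 0.001, 0.0]
ft_force: [-0.9, 0.2, -0.5]
width: 0.014
grip_force: 25.0
```

>>> step_arm(
  deltas=[
    [[0,0,0,0.003,0,0,5],[0,0,0,0.006,0,0,5],[0,0,0,0.009,0,0,5],[0,0,0,0.012,0,0,5],[0,0,0,0.014,0,0,5]],
  ],
)

```text
time: 14.15
ee_pos: [0.5149, -0.2046, 0.0757]
eef_rot: [0.995, -0.097, 0.0, 0.0]
ft_force: [-0.3, 1.0, -1.1]
width: 0.0141
grip_force: 25.0
```

>>> step_arm(
  deltas=[
    [[0,0,0,0.003,0,0,5],[0,0,0,0.006,0,0,5],[0,0,0,0.009,0,0,5],[0,0,0,0.012,0,0,5],[0,0,0,0.015,0,0,5]],
  ],
)

```text
time: 14.78
ee_pos: [0.5296, -0.2075, 0.0757]
eef_rot: [0.995, -0.097, 0.0, 0.0]
ft_force: [-1.6, 0.9, -0.9]
width: 0.0137
grip_force: 25.0
```

Run:
```python
from h import *
s=readout.read_state(); print(inv(Lp,s['ee_pos']),s['ft_force'],s['torque'])
S=cam('scene')
b=S['img'][185:265,165:265,::-1]
cv2.imwrite('pics/p4.png',np.clip(1.5*cv2.resize(b,(750,600),interpolation=2),0,255).astype('uint8'))
```

```text
[0.00861409 0.00089703] [-1.60483483  0.92017661 -0.94187369] [0.03285475 0.25160873 0.02747221]
```

View pics/p4.png

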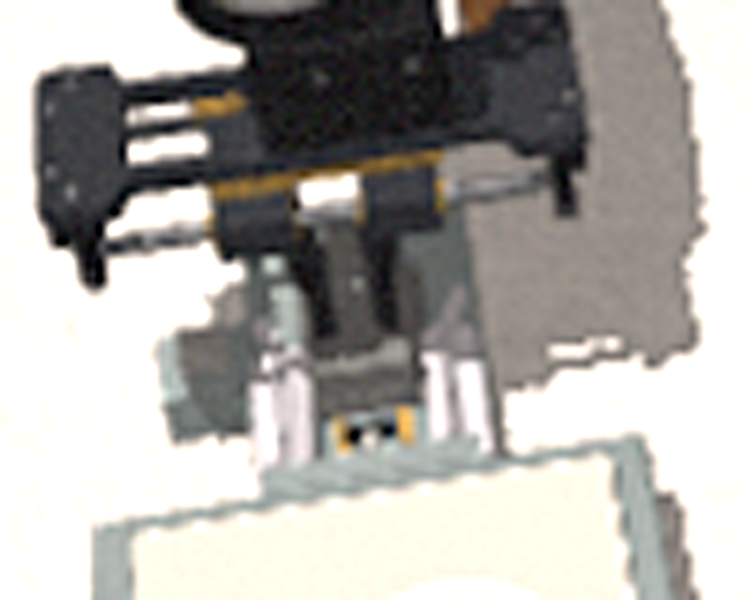

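The pack's front (365,405) is between the rails and running straight, with lateral force about 1 N. I'll keep sliding until the ejector is felt.

>>> step_arm(
  deltas=[
    [[0,0,0,0.003,0,0,5],[0,0,0,0.006,0,0,5],[0,0,0,0.009,0,0,5],[0,0,0,0.012,0,0,5],[0,0,0,0.014,0,0,5]],
  ],
)

```text
time: 15.45
ee_pos: [0.5434, -0.2102, 0.0758]
eef_rot: [0.995, -0.097, 0.0, 0.0]
ft_force: [-0.3, 0.0, -1.5]
width: 0.0136
grip_force: 25.0
```

>>> step_arm(
  deltas=[
    [[0,0,0,0.002,0,0,5],[0,0,0,0.004,0,0,5],[0,0,0,0.006,0,0,5],[0,0,0,0.008,0,0,5],[0,0,0,0.01,0,0,5]],
  ],
)

```text
time: 16.08
ee_pos: [0.5531, -0.2121, 0.0758]
eef_rot: [0.995, -0.097, 0.0, 0.0]
ft_force: [-1.6, -0.1, -1.6]
width: 0.014
grip_force: 25.0
```

>>> step_arm(
  deltas=[
    [[0,0,0,0.002,0,0,5],[0,0,0,0.004,0,0,5],[0,0,0,0.006,0,0,5],[0,0,0,0.006,0,0,5]],
  ],
)

```text
time: 16.58
ee_pos: [0.558, -0.2131, 0.0757]
eef_rot: [0.995, -0.097, -0.001, -0.0]
ft_force: [-6.4, 1.1, 3.3]
width: 0.014
grip_force: 25.0
```

>>> step_arm(
  deltas=[
    [[0,0,0,0.002,0,0,5],[0,0,0,0.004,0,0,5],[0,0,0,0.005,0,0,5],[0,0,0,0.005,0,0,5]],
  ],
)

```text
time: 17.08
ee_pos: [0.5626, -0.214, 0.0757]
eef_rot: [0.995, -0.097, -0.001, -0.0]
ft_force: [-7.6, 1.7, 5.8]
width: 0.0137
grip_force: 25.0
```

>>> step_arm(
  deltas=[
    [[0,0,0,0.002,0,0,5],[0,0,0,0.004,0,0,5],[0,0,0,0.005,0,0,5],[0,0,0,0.005,0,0,5]],
  ],
)

```text
time: 17.58
ee_pos: [0.5674, -0.215, 0.0757]
eef_rot: [0.995, -0.097, -0.002, -0.0]
ft_force: [-8.4, 2.0, 6.0]
width: 0.0139
grip_force: 25.0
```

>>> step_arm(
  deltas=[
    [[0,0,0,0.0015,0,0,5],[0,0,0,0.003,0,0,5],[0,0,0,0.003,0,0,5]],
  ],
)

```text
time: 17.95
ee_pos: [0.5692, -0.2153, 0.0757]
eef_rot: [0.995, -0.097, -0.003, -0.0]
ft_force: [-15.7, 3.9, 11.1]
width: 0.0142
grip_force: 25.0
```

Force jumped to 16 N, which suggests the end stop. I'll back off about 4 mm gently: if it's latched, the pack should hold against the pull.

>>> step_arm(
  deltas=[
    [[0,0,0,-0.001,0,0,5],[0,0,0,-0.002,0,0,5],[0,0,0,-0.003,0,0,5],[0,0,0,-0.004,0,0,5],[0,0,0,-0.004,0,0,5]],
  ],
)

```text
time: 18.58
ee_pos: [0.5675, -0.215, 0.0757]
eef_rot: [0.995, -0.097, -0.0, 0.0]
ft_force: [-4.3, 0.3, 0.3]
width: 0.0138
grip_force: 25.0
```

Run:
```python
from h import *
s=readout.read_state(); print(inv(Lp,s['ee_pos']),s['ft_force'],s['torque'])
```

```text
[0.04719983 0.00093602] [-4.26648121  0.25380637  0.33165963] [ 0.16363255  0.99356081 -0.02265558]
```

>>> step_arm(
  deltas=[
    [[0,0,0,-0.001,0,0,5],[0,0,0,-0.002,0,0,5],[0,0,0,-0.002,0,0,5]],
  ],
)

```text
time: 18.95
ee_pos: [0.5668, -0.2148, 0.0762]
eef_rot: [0.995, -0.097, 0.001, 0.0]
ft_force: [5.8, -1.9, -5.9]
width: 0.0138
grip_force: 25.0
```

Pulling back is now resisted (+5.8 N, almost no movement), so the catch is up behind the pack. I'll ease the load, let go and rise.

>>> step_arm(
  deltas=[
    [[0,0,0,0.001,0,0.0003,5],[0,0,0,0.0015,0,0.0003,5],[0,0,0,0.0015,0,0,30],[0,0,0,0.0015,0,0,50],[0,0,0,0.0015,0,0,50],[0,0,0,0.0015,0,-0.01,50],[0,0,0,0.0015,0,-0.04,50],[0,0,0,-0.02,0,-0.09,50],[0,0,0,-0.07,0,-0.13,50],[0,0,0,-0.12,0.03,-0.16,50],[0,0,0,-0.12,0.08,-0.16,50],[0,0,0,-0.12,0.13,-0.16,50],[0,0,0,-0.12,0.17,-0.16,50],[0,0,0,-0.12,0.17,-0.16,50]],
  ],
)

```text
time: 20.7
ee_pos: [0.4136, -0.3612, 0.2362]
eef_rot: [0.995, -0.099, -0.0, 0.0]
ft_force: [-0.0, 0.6, -0.8]
width: 0.0434
grip_force: 0.0
```

Run:
```python
from h import *
S=cam('scene');T=cam('top')
b=S['img'][185:265,165:245,::-1];a=T['img'][165:245,387:467,::-1]
im=np.hstack([cv2.resize(x,(400,400),interpolation=2) for x in(a,b)])
cv2.imwrite('pics/p5.png',np.clip(1.5*im,0,255).astype('uint8'))
```

```text
(no output)
```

View pics/p5.png

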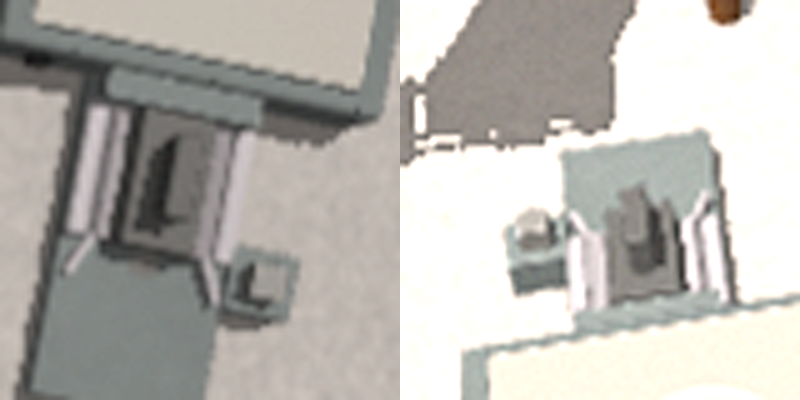

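The pack sits home against the stop. Its rear end is at (155,255), with the wedge just behind it at (150,265), and the button is up at (535,225) as it was at the start. Handing in.

```bash
python3 -c "
from bench import r
print(r.close_job())"
```

```text
the job is handed in; nothing more can be done
None
```

The pack was freed from the charger, slid into the viewing light until it stopped and held against a gentle pull (catch up), then released, and the job is handed in; the judge's verdict was not shown.

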